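# Shut one outlet of the bench air manifold

### The job

The air manifold box on the bench has two valves under a loose sliding cover plate. With the fingertips, push the cover by its upstanding lip fully back, away from the robot, to uncover the valves, then push the handle with the broad paddle end fully shut (a quarter turn clockwise). Leave the plain-handled valve and the things round the box alone, and do not pinch or lift anything.

Things in the scene. Friction and masses are not known exactly. Their poses are not given: they have to be found in the camera images.
- manifold: grey steel box screwed to the bench (cannot move), 280 (x) x 322 (y) x 78 mm high. Origin on its underside: in its own frame it spans x -148 to +132, y -161 to +161 mm. Its -x side, with two brass hose tails sticking out 30 mm, roughly faces the robot. Front half: an open bay; rear half: a closed deck 66 mm up. Side guides and rear wall are 78 mm high, the front rim 74 mm.
- bay (a point): centre of the bay's floor, at manifold x = -73 mm, 10 mm above its underside. The bay spans x -133 to -13, y -145 to +145 mm of the manifold. Two brass pipes run through it along x (top 31 mm above the underside), each with a valve; the spindles stand at manifold x = -48 mm, y = +50 and -65 mm, and which valve is at which place varies.
- cover: loose bare steel plate 136 (x) x 305 (y) x 4 mm, 0.35 to 0.75 kg; origin under its centre, axes as the manifold's. It lies on ledges 68 mm above the manifold's underside, 2.5 mm play to each side guide. At the start it covers the bay, origin at manifold x = -74 to -65 mm; fully back, against the rear wall, x = +58 mm: about 130 mm of travel along +x. Pushing it takes 2 to 6 N.
- lip (a point): centre of the front face of the cover's push lip: an upright flange across the plate, 100 mm long (y), 10 mm thick, rising 25 mm above the plate's top face; this point is on the face towards the robot (cover's -x), 12.5 mm above the plate's top face and 13 mm behind the plate's front edge
- paddle_valve_handle (a joint): angle of the handle to be shut, rad: 0 = open (handle points along the manifold's -x, along its pipe), 1.571 = shut (points to the manifold's +y, across the pipe, at a stop). Grows clockwise seen from above. Stays where it is left; takes about 0.1 N m to turn. Starts between 0 and 0.15.
- paddle_valve_axis (a point): on the spindle axis (vertical) of the valve to be shut, at half the thickness of its handle. The handle is a flat steel bar 13 mm wide and 7 mm thick, 53 to 60 mm above the manifold's underside; from 40 to 70 mm from the axis it widens to a paddle 30 mm wide.
- paddle_valve_end (a point): centre of that paddle, 55 mm from the spindle axis, half-way up its thickness
- plain_valve_handle (a joint): angle of the other valve's handle, same meaning and start range; it stays as it is
- plain_valve_end (a point): on the plain handle, 55 mm from its spindle axis; that handle is a plain bar 13 mm wide, 70 mm long from the axis, same height
- wax_tin: round tin 70 mm in diameter and 32 mm high, loose, left of the box; origin under its centre
- sanding_block: brown block 60 x 100 x 28 mm, loose, right of the box; origin under its centre
- raw_block: rough lump of pale stone about 58 x 85 x 41 mm, loose, left of the box; origin under its centre

How it is judged:
By the outcome, as a careful person would: the job done as asked, in the order asked, and still so for the second after the job is handed in, with the robot touching nothing.
It also fails if it takes over 45 s, if anything falls off the work surface, if the arm or the gripper's body presses on something with over 40 N, if the wrist force passes 120 N, or if a joint passes its speed limit or range.

### The arm

A 6-joint arm with a two-finger parallel gripper is mounted at the origin on a cart in front of the work surface, level with it; the furniture and walls round the work are solid. World frame = base frame: x ahead of the robot, y to its left, z up, the work surface at z = 0. Lengths are in mm, angles in rad, forces in N, time in s.
With the tool pointing down it reaches from about 350 to 725 mm from the base axis. Payload 6 kg.
Tool frame: the origin (TCP) lies between the finger pads; the fingertips stand 25 mm ahead of it and the grasp point (between the pads) lies 6 mm ahead of it (tips_ahead is the distance from the TCP to the fingertips, in mm); z points along the fingers, y is the line along which they close (so a half turn about z gives the same grasp; the last joint's range is limited). The gripper opens to 85 mm and grips with 20 to 120 N. Pads are 22 mm wide; open, the fingers measure 114 mm over their backs; the gripper's body (76 mm by 85 mm) begins 54 mm behind the grasp point. The pads swing forward as they close: fully open they stand 13 mm farther back than shut.
Start: joints at [1.559, 0.04, 0.085, 0, -1.615, -0.334], TCP at [203.343, 564.472, 256.261] pointing down, gripper open.
Joint ranges: [-2.56, 2.56], [-1.29, 2.01], [-1.08, 1.49], [-3.29, 1.98], [-2.81, -0.18], [-2.99, 2.99]. Speed limits (rad/s): [2.57, 2.57, 3.01, 3.14, 3.14, 3.14].

### API

Orientations are given as [roll, pitch, yaw] about the fixed x, y, z axes, in that order (R = Rz(yaw) Ry(pitch) Rx(roll)).
In Python, from cell import sense, get_image, job_done, tips_ahead gives the robot as it stands. The module is installed in compiled form; this text tells all that it offers.
- The arm moves only by the tool drive_tool, never from a script. Its argument "series" is a list of rows, each a list of 4 numbers: the shift along the tool's x, y, z as a fraction of full scale, then the turn about the tool's z as a fraction of full scale. In form: [[tx, ty, tz, yaw], ...]. A call has 1 to 5 rows; each row is the pose to reach, as a shift and turn from the pose commanded when the call began, along the tool's axes at that moment, turning the shorter way round; what a row does not reach only later rows make up. Full scale, the value 1, is 0.15 m for a shift and 180 degrees for a turn. A row lasts 1/12 s, in which the tool goes at most 41.7 mm and 7.16 degrees, less where a joint would pass 70% of its speed; a pose out of reach is approached as far as the arm can. A call with a number of a shift or a turn outside -1 to 1 is refused whole. A call with a gripper value outside its range is refused whole. "jaw" is the opening, from 0 (shut) to 1 (fully open), set as the call begins (left out, the last holds). The fingers move at their own pace and stop on an object; "squeeze" is the grip in N (left out, the last holds). Time passes only in rows, so rows that repeat a pose let the fingers close. It gives the time, the measured TCP pose, the force, the opening and the grip force at its end, in the units of the state.
- sense(): the state, without advancing time (a new reading comes with each control period).
- get_image(name): name is "scene" or "top" or "wrist"; returns a dict with "frame" (400x640x3 uint8, blue, green, red), "z_map" (400x640 float32, mm along the optical axis (not along the pixel's ray), 0 where there is no reading), "fx", "fy", "cx", "cy" (pixels), "distortion" ([k1, k2, p1, p2, k3] as OpenCV has them; the pictures are not rectified), "extrinsics" (4x4, takes a point from world to camera coordinates); the wrist camera has in their place "T_tool_cam" (4x4, takes a point from camera to tool coordinates, whose origin is the TCP and whose axes are the flange's). Camera axes: x right, y down, z forward; pixel columns grow to the right and rows downward; lengths in mm; the calibration is good to about 2 mm. A picture is of the moment at which its call begins: read the wrist's pose just before it.
- job_done(): hands the job in; it is judged then, once.
The state is a dict: "clock": time; "q": joint angles; "dq": joint speeds; "joint_efforts": joint torques, N m; "tool_pos": TCP position; "ee_rot": TCP orientation; "contact_force": force on the tool from outside, world axes, zero at the start; "ft_torque": the same for the moment, N m; "finger_gap": finger opening in mm; "grasp_force": force on a finger pad.
Only numpy, scipy, OpenCV 4.12 (cv2) and the standard library are available. Lean on these libraries where they do the work, as an engineer would, in place of code of your own. Each camera call takes 0.05 s, during which the arm holds its last target. There are 200 camera calls.

## Working session

There is one attempt and no reset: what is moved stays moved. The work goes in short steps, Python scripts to look and compute and a tool call to move; the robot and the scene stay as the last step left them, time stands still between calls to the robot, and variables do not carry over. Pictures are saved under pics/ and viewed, at most 10 in all, crops included, and the job is handed in when it is done.

Besides the shell and the picture viewer there is one more tool, called by a JSON object that holds its "name" and its "arguments". drive_tool: Moves the arm, as the interface text tells. Its arguments: {"type":"object","properties":{"series":{"type":"array"},"jaw":{"type":"number"},"squeeze":{"type":"number"}},"required":["series"]}

```bash
mkdir -p pics
cat > h.py <<'E'
import numpy as np, cv2
from cell import sense, get_image, job_done, tips_ahead
def cam(name):
    s=sense(); im=get_image(name)
    K=np.array([[im['fx'],0,im['cx']],[0,im['fy'],im['cy']],[0,0,1.]])
    D=np.array(im['distortion'],float)
    if name=='wrist':
        from scipy.spatial.transform import Rotation as R
        T=np.eye(4);T[:3,:3]=R.from_euler('xyz',s['ee_rot']).as_matrix();T[:3,3]=s['tool_pos']
        W=T@np.array(im['T_tool_cam'])
    else: W=np.linalg.inv(np.array(im['extrinsics']))
    return im,K,D,W
def ray(px,z,K,D,W):
    n=cv2.undistortPoints(np.array(px,float).reshape(-1,1,2),K,D).reshape(-1,2)
    d=np.c_[n,np.ones(len(n))]@W[:3,:3].T; o=W[:3,3]
    return o+d*((z-o[2])/d[:,2])[:,None]
def cloud(im,K,D,W):
    h,w=im['z_map'].shape
    u,v=np.meshgrid(np.arange(w),np.arange(h))
    n=cv2.undistortPoints(np.stack([u,v],-1).reshape(-1,1,2).astype(float),K,D).reshape(-1,2)
    z=im['z_map'].reshape(-1,1)
    P=np.c_[n,np.ones(len(n))]*z
    return (P@W[:3,:3].T+W[:3,3]).reshape(h,w,3)
E
python3 - <<'E'
from h import *
s=sense();print(s,tips_ahead() if callable(tips_ahead) else tips_ahead)
for n in ['top','scene']:
    im,K,D,W=cam(n);cv2.imwrite(f'pics/{n}0.png',im['frame'])
    print(n,W[:3,3].round(),K[0,0])
    P=cloud(im,K,D,W);ok=im['z_map']>0
    np.save(n+'P.npy',np.where(ok[...,None],P,np.nan))
    m=ok&(P[...,2]>60)&(P[...,2]<85)&(P[...,0]>250)&(P[...,0]<900)&(abs(P[...,1])<500)
    c=P[m][:,:2].astype(np.float32);print(len(c),cv2.minAreaRect(c),np.histogram(P[m][:,2],bins=range(60,86,2)))
E
```

```text
{'clock': 0.0, 'q': array([ 1.55867782e+00,  4.08563366e-02,  8.38120484e-02, -4.41103185e-04,
       -1.61548609e+00, -3.33681353e-01]), 'dq': array([-9.96434297e-04,  2.08119955e-03, -7.03589181e-04,  8.94264854e-04,
       -1.20940344e-07,  5.22294403e-04]), 'joint_efforts': array([-3.73357835e-06, -3.68203926e+01,  3.47414625e+01,  6.93200245e+00,
       -5.31007492e-03,  5.44438265e-06]), 'tool_pos': array([203.21079769, 564.24984501, 255.25869613]), 'ee_rot': array([ 3.13980991e+00, -1.51552660e-04, -3.45780404e-01]), 'contact_force': array([-0.2132901 , -0.49408148,  0.67078583]), 'ft_torque': array([-0.0060546 ,  0.01733949,  0.00407317]), 'grasp_force': 0.0, 'finger_gap': 85.42802644239853} 25.0
top [ 406.  171. 1036.] 428.24542393436104
22109 ((543.889892578125, -144.12973022460938), (575.3611450195312, 885.2843627929688), 18.000295639038086) (array([ 175,  949, 2814, 2977, 2195, 3557, 3284, 1288,  662,  580, 1117,
       1837]), array([60, 62, 64, 66, 68, 70, 72, 74, 76, 78, 80, 82, 84]))
scene [ 194. -462.  694.] 404.80569710229946
15623 ((526.1026611328125, -80.45346069335938), (571.3709106445312, 753.1669311523438), 18.017425537109375) (array([ 133,  126,  597, 2420, 1342, 1068, 3431, 1536,  389,  474,  330,
       1984]), array([60, 62, 64, 66, 68, 70, 72, 74, 76, 78, 80, 82, 84]))
```

View pics/top0.png

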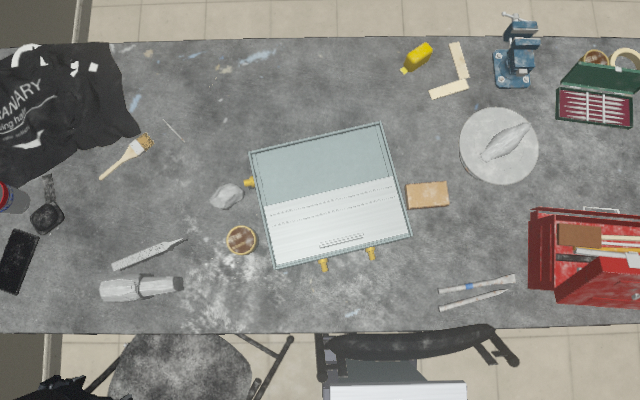

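View pics/scene0.png

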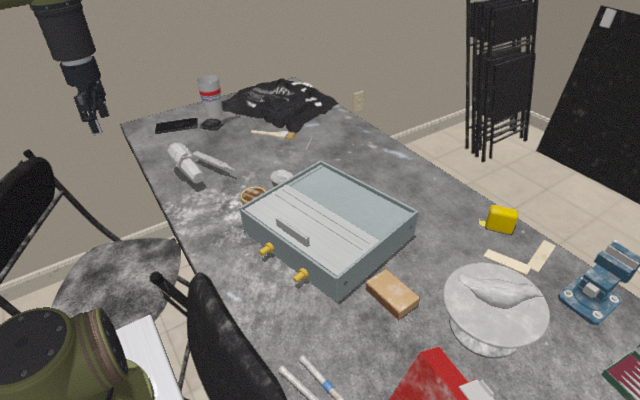

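The top view shows the box with corners near (249,152), (381,123), (411,236) and (275,268). The lip is at (342,241), the front tails at (324,265) and (371,253). The tin and stone are at left, the brown block at right.

```bash
cat > a.py <<'E'
from h import *
im,K,D,W=cam('top')
P=np.load('topP.npy')
m=((P[...,2]>45)&(P[...,2]<110)).astype(np.uint8)
m=cv2.morphologyEx(m,cv2.MORPH_OPEN,np.ones((3,3)))
n,l=cv2.connectedComponents(m); k=l[200,330]; mm=(l==k).astype(np.uint8)
c=max(cv2.findContours(mm,0,2)[0],key=cv2.contourArea)
w=ray(c.reshape(-1,2),78,K,D,W)
r=cv2.minAreaRect(w[:,:2].astype(np.float32));print(r,cv2.boxPoints(r))
print('corners by eye',ray([(249,152),(381,123),(411,236),(275,268)],78,K,D,W).round(1))
print('lip ends top',ray([(320,247),(364,236)],97,K,D,W).round(1))
f=im['frame'];hsv=cv2.cvtColor(f,cv2.COLOR_BGR2HSV)
cv2.imwrite('pics/top_crop.png',cv2.resize(f[110:280,190:460],None,fx=2.9,fy=2.9,interpolation=2))
E
python3 a.py
```

```text
((586.3556518554688, 158.0707244873047), (280.9351806640625, 330.2730712890625), 12.728382110595703) [[412.9555   288.19995 ]
 [485.72443  -33.956818]
 [759.7558    27.941498]
 [686.9869   350.09827 ]]
corners by eye [[686.2 337.1  78. ]
 [751.5  27.8  78. ]
 [485.  -28.8  78. ]
 [419.1 276.1  78. ]]
lip ends top [[462.9 175.6  97. ]
 [485.3  78.6  97. ]]
```

View pics/top_crop.png

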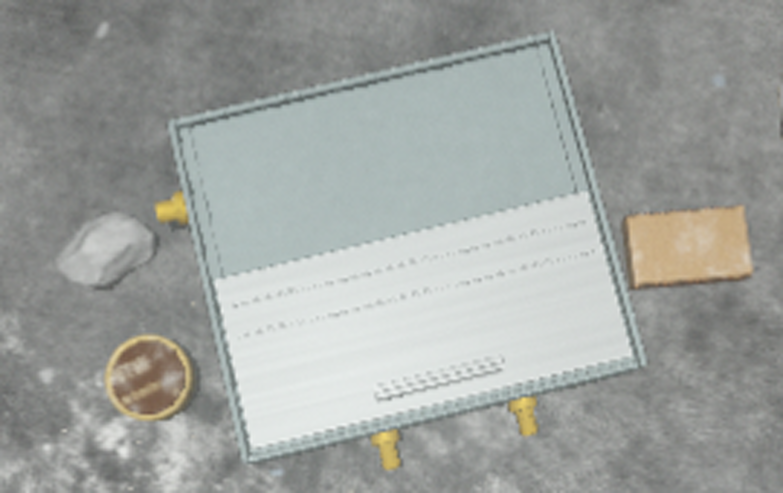

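{"name": "drive_tool", "arguments": {"series": [[0.15, 0.14, 0, -0.036], [0.3, 0.28, 0, -0.072], [0.45, 0.42, 0, -0.108], [0.6, 0.56, 0, -0.144], [0.75, 0.7, 0, -0.18]], "jaw": 0}}

```text
clock: 0.57
tool_pos: [273.9, 426.2, 255.9]
ee_rot: [3.141, 0.0, 0.226]
contact_force: [1.0, 0.5, 0.4]
finger_gap: 25.2
grasp_force: 0.0
```

{"name": "drive_tool", "arguments": {"series": [[0.05, 0.2, 0, 0], [0.1, 0.4, 0, 0], [0.15, 0.6, 0, 0], [0.2, 0.8, 0, 0], [0.25, 1, 0, 0]]}}

```text
clock: 0.98
tool_pos: [343.1, 287.9, 256.2]
ee_rot: [-3.142, 0.0, 0.22]
contact_force: [-0.0, -0.7, 0.3]
finger_gap: 0.2
grasp_force: 0.0
```

{"name": "drive_tool", "arguments": {"series": [[0.05, 0.2, 0, 0], [0.1, 0.4, 0, 0], [0.15, 0.6, 0, 0], [0.2, 0.8, 0, 0], [0.25, 1, 0, 0]]}}

```text
clock: 1.4
tool_pos: [412.4, 149.7, 256.3]
ee_rot: [-3.141, -0.0, 0.22]
contact_force: [1.7, 0.2, -0.2]
finger_gap: 0.1
grasp_force: 0.0
```

{"name": "drive_tool", "arguments": {"series": [[0.05, 0.12, 0, 0], [0.09, 0.23, 0, 0], [0.09, 0.23, 0, 0], [0.09, 0.23, 0, 0]]}}

```text
clock: 1.73
tool_pos: [433.0, 119.8, 256.0]
ee_rot: [3.141, 0.001, 0.218]
contact_force: [-0.0, -0.0, -0.7]
finger_gap: -0.0
grasp_force: 0.0
```

Run:
```python
from h import *
s=sense();print(s['tool_pos'],s['ee_rot'],s['q'].round(2))
im,K,D,W=cam('wrist');cv2.imwrite('pics/w1.png',im['frame'])
P=cloud(im,K,D,W);P[im['z_map']<=0]=np.nan;np.save('wP.npy',P);np.savez('wc.npz',K=K,D=D,W=W)
```

```text
[432.95562294 119.76780034 255.95441205] [3.14135406e+00 7.31173453e-04 2.17610676e-01] [ 0.72 -0.37 -0.28 -0.   -1.66  1.07]
```

View pics/w1.png

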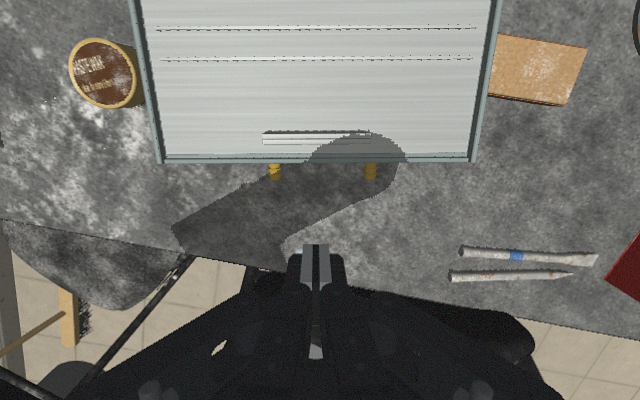

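Wrist view: the box front edge runs from (160,162) to (474,162). The lip's top spans (262,132)–(372,132), and the closed fingers are at (316,250).

Run:
```python
from h import *
w=np.load('wc.npz');K,D,W=w['K'],w['D'],w['W']
t=.2195;R=np.array([[np.cos(t),np.sin(t)],[-np.sin(t),np.cos(t)]])
o=np.array([594,157])
for n,px,z in [('frontcorners',[(160,162),(474,162)],76),('guide outer',[(131,0),(145,80),(502,0),(488,80)],78),('liptop back/front',[(262,132),(372,132),(262,140),(372,140)],97),('tails',[(275,178),(370,178)],40)]:
    p=ray(px,z,K,D,W)[:,:2];print(n,p.round(1).tolist(),'local',((p-o)@R.T).round(1).tolist())
P=np.load('wP.npy')
for u,v in [(280,136),(316,133),(280,145),(230,100),(230,150),(160,155)]: print((u,v),P[v-1:v+2,u-1:u+2].reshape(-1,3).mean(0).round(1))
im=cv2.imread('pics/w1.png',0)
print(im[125:168,280].tolist());print(im[100,135:165].tolist(),im[100,470:500].tolist())
```

```text
frontcorners [[419.0, 277.8], [487.1, -30.6]] local [[-144.5, 156.0], [-145.2, -159.8]]
guide outer [[555.3, 307.9], [493.8, 294.2], [623.2, 0.9], [561.6, -12.7]] local [[-4.9, 155.7], [-67.9, 155.7], [-5.5, -158.7], [-68.6, -158.6]]
liptop back/front [[473.5, 179.3], [495.0, 82.0], [466.4, 178.1], [488.1, 80.1]] local [[-112.8, 48.0], [-113.0, -51.6], [-119.9, 48.4], [-120.1, -52.0]]
tails [[417.2, 164.8], [440.7, 58.3]] local [[-170.9, 46.2], [-171.1, -63.0]]
(280, 136) [473.3 162.8  95.7]
(316, 133) [482.8 131.3  93.4]
(280, 145) [460.9 163.5  70.6]
(230, 100) [492.9 217.9  70.8]
(230, 150) [nan nan nan]
(160, 155) [426.  278.4  75.5]
[197, 199, 198, 197, 204, 134, 80, 75, 72, 203, 221, 212, 204, 182, 160, 220, 216, 210, 202, 148, 186, 197, 195, 193, 190, 189, 192, 198, 154, 157, 160, 159, 101, 64, 135, 156, 153, 143, 87, 66, 64, 62, 72]
[63, 62, 67, 64, 62, 64, 64, 65, 60, 46, 97, 151, 157, 160, 149, 121, 86, 51, 60, 58, 63, 80, 140, 199, 188, 188, 188, 188, 187, 189] [182, 184, 182, 187, 176, 133, 61, 64, 67, 61, 88, 130, 145, 158, 152, 149, 119, 113, 113, 118, 119, 124, 122, 122, 120, 114, 109, 104, 101, 99]
```

{"name": "drive_tool", "arguments": {"series": [[0, 0, 0.22, 0], [0, 0, 0.45, 0], [0, 0, 0.7, 0], [0, 0, 0.9, 0], [0, 0, 1, 0]]}}

```text
clock: 2.2
tool_pos: [430.6, 120.4, 101.7]
ee_rot: [3.141, 0.005, 0.221]
contact_force: [0.2, 0.7, 0.7]
finger_gap: -0.0
grasp_force: 0.0
```

{"name": "drive_tool", "arguments": {"series": [[0.04, 0, 0, 0], [0.08, 0, 0, 0], [0.12, 0, 0, 0], [0.16, 0, 0, 0], [0.2, 0, 0, 0]]}}

```text
clock: 2.62
tool_pos: [463.4, 127.6, 107.8]
ee_rot: [-3.141, -0.002, 0.22]
contact_force: [-10.6, -2.6, 4.4]
finger_gap: 0.3
grasp_force: 3.4
```

{"name": "drive_tool", "arguments": {"series": [[0.05, 0, 0, 0], [0.1, 0, 0, 0], [0.15, 0, 0, 0], [0.2, 0, 0, 0], [0.25, 0, 0, 0]]}}

```text
clock: 3.03
tool_pos: [499.3, 135.2, 106.3]
ee_rot: [-3.142, 0.001, 0.22]
contact_force: [-5.6, 0.8, 3.8]
finger_gap: -0.0
grasp_force: 2.5
```

{"name": "drive_tool", "arguments": {"series": [[0.05, 0, 0, 0], [0.1, 0, 0, 0], [0.15, 0, 0, 0], [0.2, 0, 0, 0], [0.25, 0, 0, 0]]}}

```text
clock: 3.45
tool_pos: [535.8, 143.6, 106.2]
ee_rot: [-3.141, 0.001, 0.22]
contact_force: [-6.3, 1.1, 4.9]
finger_gap: -0.3
grasp_force: 2.9
```

{"name": "drive_tool", "arguments": {"series": [[0.05, 0, 0, 0], [0.1, 0, 0, 0], [0.15, 0, 0, 0], [0.2, 0, 0, 0], [0.25, 0, 0, 0]]}}

```text
clock: 3.87
tool_pos: [572.4, 151.7, 106.2]
ee_rot: [-3.141, 0.001, 0.22]
contact_force: [-7.1, 0.6, 3.6]
finger_gap: 0.3
grasp_force: 2.9
```

{"name": "drive_tool", "arguments": {"series": [[0.02, 0, 0, 0], [0.04, 0, 0, 0], [0.06, 0, 0, 0], [0.06, 0, 0, 0], [0.06, 0, 0, 0]]}}

```text
clock: 4.28
tool_pos: [581.2, 153.4, 106.0]
ee_rot: [3.142, -0.001, 0.22]
contact_force: [-0.7, -0.1, -0.2]
finger_gap: -0.0
grasp_force: 0.0
```

{"name": "drive_tool", "arguments": {"series": [[0.015, 0, 0, 0], [0.03, 0, 0, 0], [0.04, 0, 0, 0], [0.05, 0, 0, 0], [0.05, 0, 0, 0]]}}

```text
clock: 4.7
tool_pos: [587.8, 154.1, 106.0]
ee_rot: [3.14, 0.002, 0.219]
contact_force: [-4.6, -1.5, 1.3]
finger_gap: 0.1
grasp_force: 2.2
```

{"name": "drive_tool", "arguments": {"series": [[0.01, 0, 0, 0], [0.02, 0, 0, 0], [0.02, 0, 0, 0], [0.02, 0, 0, 0]]}}

```text
clock: 5.03
tool_pos: [588.9, 154.1, 106.0]
ee_rot: [3.139, 0.006, 0.219]
contact_force: [-13.5, -3.6, 6.6]
finger_gap: -0.4
grasp_force: 7.2
```

{"name": "drive_tool", "arguments": {"series": [[-0.1, 0, 0, 0], [-0.2, 0, -0.1, 0], [-0.3, 0, -0.3, 0], [-0.5, 0, -0.5, 0], [-0.75, 0, -0.7, 0]]}}

```text
clock: 5.45
tool_pos: [486.7, 132.0, 208.4]
ee_rot: [3.141, -0.002, 0.219]
contact_force: [-0.3, -0.1, 1.4]
finger_gap: -0.1
grasp_force: 0.0
```

{"name": "drive_tool", "arguments": {"series": [[-0.1, 0, -0.15, 0], [-0.25, 0, -0.3, 0], [-0.3, 0, -0.3, 0], [-0.3, 0, -0.3, 0], [-0.3, 0, -0.3, 0]]}}

```text
clock: 5.87
tool_pos: [442.9, 122.9, 252.1]
ee_rot: [-3.141, -0.002, 0.22]
contact_force: [-0.3, 0.1, -0.6]
finger_gap: -0.2
grasp_force: 0.0
```

Run:
```python
from h import *
s=sense();print(s['tool_pos'],s['ee_rot'])
im,K,D,W=cam('wrist');cv2.imwrite('pics/w2.png',im['frame'])
P=cloud(im,K,D,W);P[im['z_map']<=0]=np.nan;np.save('wP.npy',P);np.savez('wc.npz',K=K,D=D,W=W)
```

```text
[442.94381371 122.86339331 252.09466738] [-3.14059828e+00 -1.85769594e-03  2.20044174e-01]
```

View pics/w2.png

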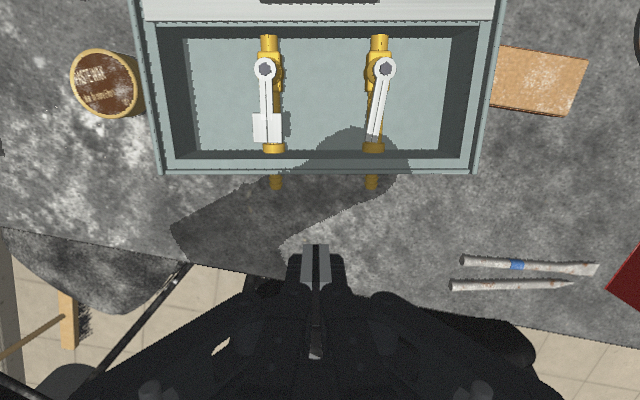

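The cover is back. The paddle valve is the left one, with its spindle at (264,68) and paddle at (267,127). The plain handle runs from (385,68) to (373,140).

Run:
```python
from h import *
w=np.load('wc.npz');K,D,W=w['K'],w['D'],w['W']
t=.2195;R=np.array([[np.cos(t),np.sin(t)],[-np.sin(t),np.cos(t)]]);o=np.array([594,157])
for n,px,z in [('spindles',[(264,68),(385,68)],58),('paddle corners',[(253,113),(281,113),(253,142),(281,142)],60),('plain end',[(367,140),(379,140)],60),('rim inner/outer',[(320,158),(320,173)],74),('cover front',[(320,21)],72)]:
    p=ray(px,z,K,D,W)[:,:2];print(n,p.round(1).tolist(),'local',((p-o)@R.T).round(1).tolist())
print('tcp',((sense()['tool_pos'][:2]-o)@R.T))
P=np.load('wP.npy');print(P[115:140,256:278].reshape(-1,3)[:,2].mean())
```

```text
spindles [[538.4, 195.9], [563.7, 82.9]] local [[-45.8, 50.0], [-45.7, -65.7]]
paddle corners [[495.3, 199.5], [501.4, 172.3], [467.0, 195.1], [473.3, 167.1]] local [[-87.1, 62.9], [-87.1, 35.1], [-115.7, 64.8], [-115.7, 36.1]]
plain end [[494.4, 81.6], [497.1, 69.6]] local [[-113.6, -52.0], [-113.6, -64.2]]
rim inner/outer [[468.4, 125.1], [453.5, 121.7]] local [[-129.5, -3.8], [-144.8, -3.8]]
cover front [[585.6, 151.9]] local [[-9.3, -3.1]]
tcp [-154.86807724   -0.53579478]
nan
```

{"name": "drive_tool", "arguments": {"series": [[0.15, -0.03, 0.1, 0], [0.3, -0.06, 0.25, 0], [0.38, -0.07, 0.4, 0], [0.38, -0.07, 0.4, 0], [0.38, -0.07, 0.4, 0]]}}

```text
clock: 6.33
tool_pos: [495.9, 144.6, 189.0]
ee_rot: [3.139, 0.006, 0.219]
contact_force: [-0.3, 0.1, 0.1]
finger_gap: -0.2
grasp_force: 0.0
```

{"name": "drive_tool", "arguments": {"series": [[0, 0, 0.2, 0], [0, 0, 0.4, 0], [0, 0, 0.6, 0], [0, 0, 0.75, 0], [0, 0, 0.78, 0]]}}

```text
clock: 6.75
tool_pos: [494.3, 144.2, 71.6]
ee_rot: [3.14, 0.005, 0.219]
contact_force: [0.2, 0.1, -0.7]
finger_gap: 0.2
grasp_force: 0.0
```

Run:
```python
from h import *
s=sense()
t=.2195;R=np.array([[np.cos(t),np.sin(t)],[-np.sin(t),np.cos(t)]]);o=np.array([594,157])
print(R@(s['tool_pos'][:2]-o),s['tool_pos'][2],s['contact_force'])
im,K,D,W=cam('wrist');cv2.imwrite('pics/w3.png',im['frame'])
```

```text
[-100.06986911    9.25886004] 71.613131028752 [ 0.16270825  0.09202729 -0.70878005]
```

View pics/w3.png

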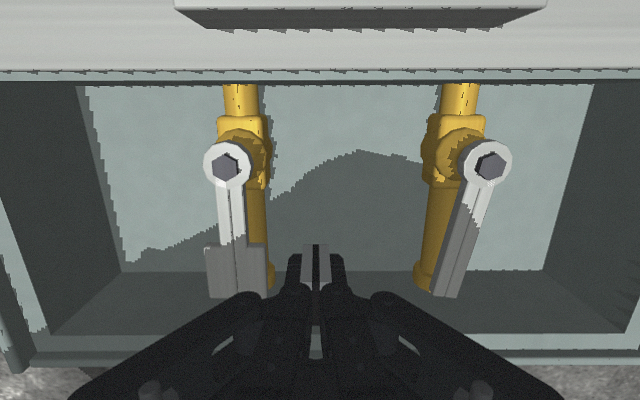

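Fingers are in the bay at (316,265), between the paddle (235,270) and the plain handle (450,270), with clearance on both sides.

{"name": "drive_tool", "arguments": {"series": [[0, -0.07, 0, 0], [-0.04, -0.15, 0, 0], [-0.06, -0.25, 0, 0], [-0.05, -0.36, 0, 0], [-0.05, -0.36, 0, 0]]}}

```text
clock: 7.22
tool_pos: [477.8, 199.0, 78.2]
ee_rot: [-3.14, -0.005, 0.222]
contact_force: [-1.1, 0.1, 0.9]
finger_gap: 0.1
grasp_force: 0.4
```

{"name": "drive_tool", "arguments": {"series": [[0.02, -0.05, 0, 0], [0.04, -0.1, 0, 0], [0.08, -0.15, 0, 0], [0.12, -0.19, 0, 0], [0.12, -0.19, 0, 0]]}}

```text
clock: 7.63
tool_pos: [489.0, 229.3, 74.6]
ee_rot: [-3.141, 0.0, 0.22]
contact_force: [-0.9, 0.1, -0.6]
finger_gap: -0.1
grasp_force: 0.0
```

{"name": "drive_tool", "arguments": {"series": [[0.04, -0.02, 0, 0], [0.08, -0.05, 0, 0], [0.1, -0.06, 0, 0], [0.1, -0.06, 0, 0]]}}

```text
clock: 7.97
tool_pos: [501.4, 240.4, 74.5]
ee_rot: [3.141, 0.0, 0.22]
contact_force: [-1.5, -0.6, 0.8]
finger_gap: 0.1
grasp_force: 0.0
```

Run:
```python
from h import *
s=sense()
t=.2195;R=np.array([[np.cos(t),np.sin(t)],[-np.sin(t),np.cos(t)]]);o=np.array([594,157])
print(R@(s['tool_pos'][:2]-o),s['tool_pos'][2],R@s['contact_force'][:2])
im,K,D,W=cam('wrist');cv2.imwrite('pics/w4.png',im['frame'])
```

```text
[-72.18738492 101.57205458] 74.46124019712116 [-1.6093927 -0.218695 ]
```

View pics/w4.png

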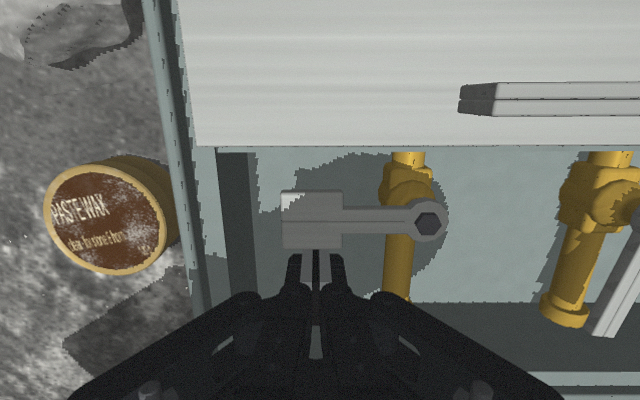

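The handle lies nearly across its pipe, from paddle (312,220) to spindle (428,221). I'll press on gently to the stop.

{"name": "drive_tool", "arguments": {"series": [[0.01, 0, 0, 0], [0.02, 0, 0, 0], [0.02, 0, 0, 0], [0.02, 0, 0, 0]]}}

```text
clock: 8.35
tool_pos: [501.9, 240.4, 74.6]
ee_rot: [3.142, 0.005, 0.22]
contact_force: [-12.3, -0.5, 5.5]
finger_gap: 0.3
grasp_force: 6.0
```

{"name": "drive_tool", "arguments": {"series": [[0.01, 0, 0, 0], [0.02, 0, 0, 0], [0.02, 0, 0, 0], [0.02, 0, 0, 0]]}}

```text
clock: 8.68
tool_pos: [502.4, 240.5, 74.5]
ee_rot: [3.141, 0.01, 0.22]
contact_force: [-25.8, -3.4, 14.1]
finger_gap: -0.1
grasp_force: 13.1
```

The force rises firmly against the stop, so I'm backing off and lifting clear.

{"name": "drive_tool", "arguments": {"series": [[-0.06, 0, 0, 0], [-0.12, 0, 0, 0], [-0.14, 0, -0.15, 0], [-0.14, 0, -0.4, 0], [-0.14, 0, -0.65, 0]]}}

```text
clock: 9.1
tool_pos: [485.6, 236.1, 172.8]
ee_rot: [3.14, 0.001, 0.22]
contact_force: [0.3, 0.9, 0.3]
finger_gap: -0.2
grasp_force: 0.0
```

{"name": "drive_tool", "arguments": {"series": [[-0.1, 0.1, -0.2, 0], [-0.25, 0.3, -0.4, 0], [-0.35, 0.5, -0.5, 0], [-0.35, 0.6, -0.5, 0], [-0.35, 0.6, -0.5, 0]]}}

```text
clock: 9.52
tool_pos: [455.1, 135.4, 250.4]
ee_rot: [-3.14, -0.006, 0.218]
contact_force: [0.3, 0.5, -1.3]
finger_gap: -0.2
grasp_force: 0.0
```

Run:
```python
from h import *
im,K,D,W=cam('wrist');cv2.imwrite('pics/w5.png',im['frame']);print(sense()['contact_force'])
np.savez('wc.npz',K=K,D=D,W=W)
```

```text
[-0.46297096 -0.15111941 -0.93604322]
```

View pics/w5.png

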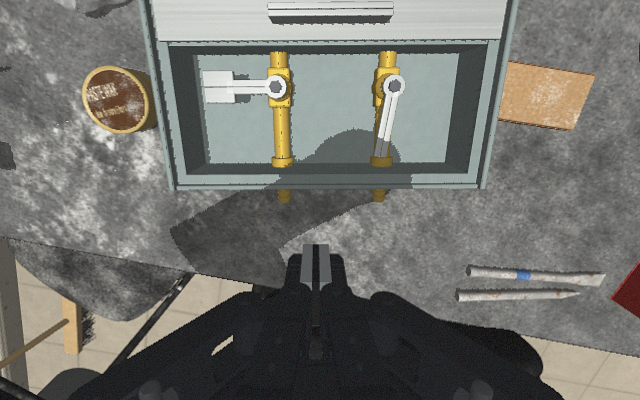

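The paddle handle lies across its pipe, (218,86) to (276,86). The plain one is unchanged and the cover edge is at row 40. One check of the cover's rear edge from the top camera.

Run:
```python
from h import *
im,K,D,W=cam('top');f=im['frame']
cv2.imwrite('pics/top_end.png',cv2.resize(f[110:240,240:420],None,fx=4,fy=4,interpolation=2))
```

```text
(no output)
```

View pics/top_end.png

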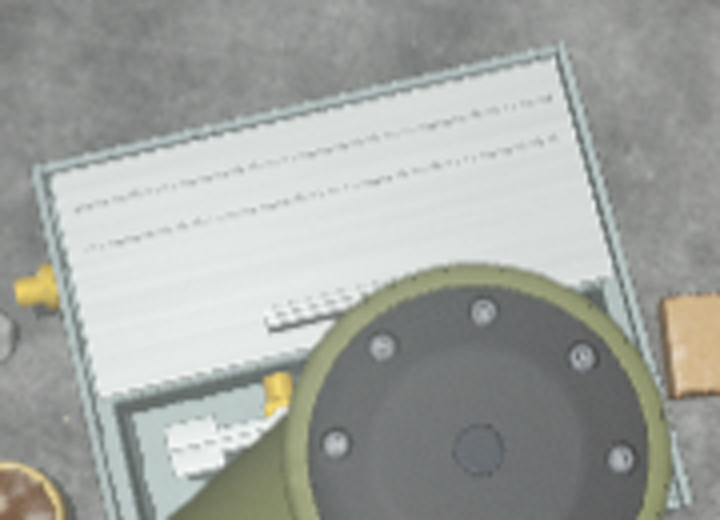

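The plate's rear edge, (50,172) to (560,55), sits flush against the rear wall along its full length.

```bash
python3 -c "from cell import job_done;print(job_done())"
```

```text
the job is handed in; nothing more can be done
None
```

The job is handed in: the cover is fully back against the rear wall, the paddle valve is shut at its stop, and the plain valve and the things round the box were left alone.

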